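Load a heat sink into a sloped screwdriving nest and clamp it

TASK

Load the black heat sink into the sloped nest: slide the clamp well back by its black knob, lay the heat sink fins-up on the plate a little way up from the corner, its fins in line with the left-hand fence, and let go so that it slides down into the corner of the two fences. Then bring the clamp down by feel until its jaw holds the heat sink snug and square against both fences - gently, hard pressing bends the fins - and let go of the knob. Leave the flux bottle, the capacitor and the relay where they are.

Things in the scene. Friction and masses are not known exactly. Their poses are not given: they have to be found in the camera images.
- heatsink: Loose black finned aluminium heat sink, 30 x 40 mm, 22 mm high, 45 g nominal: a 4 mm base with seven thin upright fins. Origin: centre of the underside; x along the fins (the 30 mm way), y across them (the 40 mm way), z up. It stands fins-up on the desk; it can be gripped over the fin ends (30 mm) or over the outer fins (40 mm).
- nest: Heavy grey cast wedge carrying the plate, fences and clamp; it does not move. Origin on the desk below the locating corner, 32 mm lower; x straight uphill seen from above, y left, z up. It reaches from 24 mm downhill to 161 mm uphill of the origin and 75 mm to either side; the top slopes at 25 degrees, lowest on the robot's side.
- plate: Bare aluminium plate on the nest, slippery (friction about 0.16). Origin on its surface where the inner faces of the two steel fences meet (the locating corner, at the low end). x runs up the right-hand fence, y up the left-hand fence, each 45 degrees off straight uphill; z is the plate's normal. Fences 12 mm high, 9 mm thick, 62 mm long, outside x = 0 (left) and y = 0 (right).
- home (a point): Where the heat sink's origin belongs: on the plate's surface at x = 20 mm, y = 15 mm of the plate; same axes as the plate. The heat sink's own x axis (its fins) must then be parallel to this y axis, either way round.
- clamp (a joint): Clamp slide, m: 0 = lowest, growing straight uphill to 0.080 = fully back; beyond 0.060 there is room to load. The brass jaw sits on a locked screw set differently for each job: it meets a seated heat sink anywhere from 0.005 to 0.019, to be felt. The slide stays where left; it drags with 5 N downhill, 7 N uphill. Some 5 N on top of that clamps it; over 10 N bends the fins.
- clamp_knob (a point): Middle of the clamp's upright black knob, 17 mm diameter, 28 to 50 mm above the plate on a 13 mm shank on a dark block 24 mm wide, 40 mm long, 13 mm high. The point is 38 mm above the plate and moves with the slide; x straight uphill (the slide's way), y left, z the plate's normal. The L-shaped brass jaw, 13.5 mm high, has its inner corner 38 mm (7 more or less) downhill of it.
- flux_bottle: Small brown flux bottle with a white cap, 35 mm across, 68 mm high, standing; origin at the centre of its underside. Bystander.
- capacitor_big: Grey upright electrolytic capacitor, 18 mm across, 34 mm high; origin at the centre of its underside. Bystander.
- relay: Orange relay lying with its pins up, 12 x 28 x 19 mm; origin at the centre of its underside. Bystander.
Mind the look-alikes: they are no part of the job. Of the things that look like the nest, the larger one is meant.

How it is judged (in metres and radians):
On the way, in this order (a step that is already met when the one before it is completed fails the run):
1. The clamp has been slid back up the slope (more than 50 mm) (value of joint clamp above 0.05 m), for 0.1 s.
2. The heat sink, still held, is laid fins-up on the plate (within 6 mm of its surface), up from its place in the corner (z of heatsink in the frame of plate between -0.002 and 0.006 m and x of heatsink in the frame of plate between 0.018 and 0.11 m and y of heatsink in the frame of plate between 0.013 and 0.11 m and (x of heatsink in the frame of plate above 0.026 m or y of heatsink in the frame of plate above 0.021 m) and angle between the z axis of heatsink and the z axis of plate, either way round below 0.2 rad and angle between heatsink's own z axis and vertical below 0.8 rad and contact force between the fingers and heatsink above 0.5 N), for 0.05 s.
3. Released, it has slid down into the corner (within 5 mm of home) while the clamp is still back (x of heatsink in the frame of plate between 0.015 and 0.025 m and y of heatsink in the frame of plate between 0.01 and 0.02 m and z of heatsink in the frame of plate between -0.0015 and 0.002 m and contact force between the fingers and heatsink below 0.05 N and value of joint clamp above 0.02 m), for 0.2 s.
At the end, for the whole second after the job is handed in: The heat sink lies fins-up and flat on the plate, square (within about 3 degrees) and within 1.5 mm of home against both fences, its fins in line with the left-hand fence; the jaw still presses on it with more than 3 N (two faces added up) with the knob let go, and everything is at rest (x of heatsink in the frame of plate between 0.0185 and 0.0215 m and y of heatsink in the frame of plate between 0.0135 and 0.0165 m and z of heatsink in the frame of plate between -0.0015 and 0.002 m and angle between the x axis of heatsink and the y axis of plate, either way round below 0.06 rad and angle between the z axis of heatsink and the z axis of plate, either way round below 0.06 rad and angle between heatsink's own z axis and vertical below 0.8 rad and contact force between clamp and heatsink above 3 N and linear speed of heatsink below 0.01 m/s and velocity of joint clamp between -0.005 and 0.005 m/s); the robot touches nothing.
It fails at once if The clamp's jaw presses on the heat sink with more than 14 N, the forces on its two faces added up (about 10 N along the slide; bent fins) (contact force between clamp and heatsink above 14 N).
It fails at once if The flux bottle is moved more than 15 mm (distance of flux_bottle from where it was at the start of the episode above 0.015 m).
It fails at once if The capacitor is moved more than 15 mm (distance of capacitor_big from where it was at the start of the episode above 0.015 m).
It fails at once if The relay is moved more than 15 mm (distance of relay from where it was at the start of the episode above 0.015 m).
It also fails if it takes over 72 s, if anything falls off the work surface, if the arm or the gripper's body presses on something with over 40 N, if the wrist force passes 120 N, or if a joint passes its speed limit or range.

ROBOT

A 6-joint arm with a two-finger parallel gripper is mounted at the origin on a cart in front of the work surface, level with it; the furniture and walls round the work are solid. World frame = base frame: x ahead of the robot, y to its left, z up, the work surface at z = 0. Lengths are in mm, angles in rad, forces in N, time in s.
With the tool pointing down it reaches from about 250 to 775 mm from the base axis. Payload 4 kg.
Tool frame: the origin (TCP) lies at the very end of the fingers, on their centre line; the grasp point (between the pads) lies 19 mm behind it; z points along the fingers, y is the line along which they close (so a half turn about z gives the same grasp; the last joint's range is limited). The gripper opens to 85 mm and grips with 20 to 120 N. Pads are 22 mm wide; open, the fingers measure 114 mm over their backs; the gripper's body (76 mm by 85 mm) begins 54 mm behind the grasp point. The pads swing forward as they close: fully open they stand 13 mm farther back than shut.
Start: joints at [-1.279, 0.087, 1.371, -0, 1.684, -0.103], TCP at [211.541, -507.708, 231.341] pointing down, gripper open.
Joint ranges: [-3.1, 3.1], [-0.76, 2.03], [0.27, 2.55], [-1.08, 4.22], [0.17, 2.65], [-2.57, 2.57]. Speed limits (rad/s): [2.79, 2.79, 3.14, 3.14, 3.14, 3.14].

INTERFACE

Orientations are given as a unit quaternion [w, x, y, z].
In Python, from station import env gives the robot as it stands.
- The arm moves only by the shell command python3 -m pendant 'ROWS' [FORCE]. ROWS is a JSON object of lists of equal length, an entry for each row: "translation": the shift along the tool's x, y, z in cm, a list of three; "twist": the turn, a rotation vector about the tool's x, y, z in degrees, a list of three; "gripper": the closure in counts, from 0 (fully open) to 255 (shut). In form: {"translation": [[x, y, z], ...], "twist": [[wx, wy, wz], ...], "gripper": [gripper, ...]}. A call has 1 to 10 rows; each row is the pose to reach, as a shift and turn from the pose commanded when the call began, along the tool's axes at that moment; what a row does not reach only later rows make up. A row lasts 1/12 s, in which the tool goes at most 41.7 mm and 7.16 degrees, less where a joint would pass 70% of its speed; a pose out of reach is approached as far as the arm can. A call with a gripper value outside its range is refused whole. The fingers move at their own pace and stop on an object; FORCE is the grip in N (left out, the last holds). Time passes only in rows, so rows that repeat a pose let the fingers close. It gives the time, the measured TCP pose, the force, the opening and the grip force at its end, in the units of the state.
- env.get_state(): the state, without advancing time (a new reading comes with each control period).
- env.snapshot(name): name is "scene" or "top"; returns a dict with "pixels" (480x640x3 uint8, blue, green, red), "range_z" (480x640 float32, mm along the optical axis (not along the pixel's ray), 0 where there is no reading), "mtx" (3x3 intrinsics, pixels), "D" ([k1, k2, p1, p2, k3] as OpenCV has them; the pictures are not rectified), "R" (3x3) and "t" (3): a world point X has camera coordinates R X + t. Camera axes: x right, y down, z forward; pixel columns grow to the right and rows downward; lengths in mm; the calibration is good to about 2 mm. A picture is of the moment at which its call begins.
- env.close_job(): hands the job in; it is judged then, once.
The state is a dict: "time": time; "q": joint angles; "qvel": joint speeds; "effort": joint torques, N m; "tcp_pos": TCP position; "orientation": TCP orientation; "wrist_force": force on the tool from outside, world axes, zero at the start; "torque": the same for the moment, N m; "grip_width": finger opening in mm; "finger_force": force on a finger pad.
Only numpy, scipy, OpenCV 4.12 (cv2) and the standard library are available. Lean on these libraries where they do the work, as an engineer would, in place of code of your own. Each camera call takes 0.05 s, during which the arm holds its last target. There are 200 camera calls.

## Working session

There is one attempt and no reset: what is moved stays moved. The work goes in short steps, Python scripts to look and compute and a shell command to move; the robot and the scene stay as the last step left them, time stands still between calls to the robot, and variables do not carry over. Pictures are saved under pics/ and viewed, at most 13 in all, crops included, and the job is handed in when it is done.

```bash
ls; mkdir -p pics; python3 - <<'E'
from station import env
import cv2,numpy as np
for n in("scene","top"):
    s=env.snapshot(n); cv2.imwrite(f"pics/{n}0.png",s["pixels"]); np.savez(f"{n}0.npz",**s)
    print(n,s["mtx"],s["D"],s["R"],s["t"])
print(env.get_state())
E
```

```text
pics
scene [[504.12945958   0.         315.42575807]
 [  0.         504.12945958 242.93908278]
 [  0.           0.           1.        ]] [-0.07050368  0.          0.          0.          0.        ] [[-0.88916542 -0.45705576  0.02202008]
 [-0.21062075  0.36607541 -0.90643681]
 [ 0.40623116 -0.81061015 -0.42176702]] [405.1268419  183.45570523 980.16681271]
top [[543.86304543   0.         315.8319049 ]
 [  0.         543.86304543 247.41470946]
 [  0.           0.           1.        ]] [0.04166998 0.         0.         0.         0.        ] [[-0.01119392 -0.99965739  0.02365986]
 [-0.99500067  0.00878727 -0.09948094]
 [ 0.09923895 -0.02465515 -0.99475814]] [ -20.09571245  466.28914821 1269.34366786]
{'time': 0.1, 'q': array([-1.27907026e+00,  8.78988640e-02,  1.37212010e+00, -2.11691796e-05,
        1.68363785e+00, -1.03099625e-01]), 'qvel': array([ 0.00057923, -0.00274942, -0.00280696,  0.00069424, -0.00042925,
        0.00161618]), 'effort': array([ 1.64551864e-03, -3.53012717e+01, -3.14219820e+01, -1.20793047e-04,
        7.89037527e-03, -1.80332404e-05]), 'tcp_pos': array([ 211.41147572, -507.24269609,  230.23787668]), 'orientation': array([-1.02649972e-03,  9.80576995e-01,  1.96131821e-01, -1.07666019e-04]), 'wrist_force': array([-0.59353989,  0.19695295, -0.84598566]), 'torque': array([0.08378561, 0.02652071, 0.04589251]), 'finger_force': 0.0, 'grip_width': 85.1448948888309}
```

View pics/scene0.png

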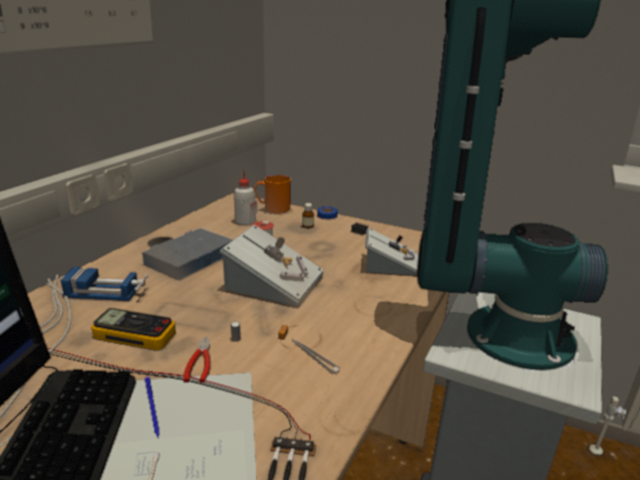

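View pics/top0.png

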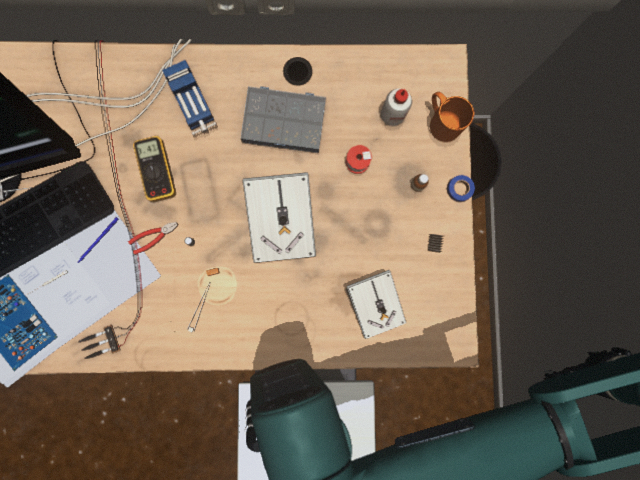

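The top view shows the larger nest at about (280,218), with its corner low near (282,252) and the knob at (282,213). The heat sink is at (435,243), the bottle at (420,182), the capacitor at (189,241) and the relay at (212,271). The smaller nest at (376,303) is a decoy.

```bash
cat > h.py <<'E'
import numpy as np,cv2
def ray(s,uv):
    uv=np.asarray(uv,float).reshape(-1,1,2)
    n=cv2.undistortPoints(uv,s["mtx"],s["D"]).reshape(-1,2)
    d=np.c_[n,np.ones(len(n))]@s["R"]; return -s["R"].T@s["t"],d
def onplane(s,uv,n,c):
    o,d=ray(s,uv); n=np.asarray(n,float); return o+d*((c-n@o)/(d@n))[:,None]
def depthpts(s,uv):
    uv=np.asarray(uv); o,d=ray(s,uv); z=s["range_z"][uv[:,1].astype(int),uv[:,0].astype(int)]; return o+d*z[:,None]
def proj(s,X):
    return cv2.projectPoints(np.asarray(X,float).reshape(-1,1,3),cv2.Rodrigues(s["R"])[0],s["t"],s["mtx"],s["D"])[0].reshape(-1,2)
E
python3 - <<'E'
from h import *
t=dict(np.load("top0.npz"));s=dict(np.load("scene0.npz"))
# plate plane: bright pixels in nest box
def plate(box):
    x0,y0,x1,y1=box
    m=np.zeros((480,640),np.uint8); m[y0:y1,x0:x1]=(t["pixels"][y0:y1,x0:x1].min(2)>120)
    m&=(t["pixels"].max(2)-t["pixels"].min(2)<40).astype(np.uint8)
    cs,_=cv2.findContours(m,cv2.RETR_EXTERNAL,cv2.CHAIN_APPROX_NONE); c=max(cs,key=cv2.contourArea)
    return c,cv2.minAreaRect(c),m
c,r,m=plate((235,165,325,270)); print(r,cv2.boxPoints(r))
vu=np.argwhere(m)[:,::-1]; P=depthpts(t,vu); 
A=np.c_[P[:,:2],np.ones(len(P))]; w=np.ones(len(P),bool)
for _ in range(8):
    k=np.linalg.lstsq(A[w],P[w,2],rcond=None)[0]; w=abs(A@k-P[:,2])<3
n=np.r_[-k[:2],1];print("plane",k,"slope",np.degrees(np.arctan(np.hypot(*k[:2]))),"dir",np.degrees(np.arctan2(k[1],k[0])),w.mean())
B=onplane(t,cv2.boxPoints(r),n,k[2]);print(B)
# heat sink
b=t["pixels"]; x0,y0,x1,y1=420,225,452,262
mm=np.zeros((480,640),np.uint8); mm[y0:y1,x0:x1]=(b[y0:y1,x0:x1].max(2)<75)
cs,_=cv2.findContours(mm,cv2.RETR_EXTERNAL,cv2.CHAIN_APPROX_NONE); c=max(cs,key=cv2.contourArea); rr=cv2.minAreaRect(c);print(rr)
print(onplane(t,[rr[0]],[0,0,1],22),onplane(t,cv2.boxPoints(rr),[0,0,1],22)); print("hs depth",depthpts(t,[[435,243],[432,240],[438,246],[425,225]]))
cr=lambda im,x0,y0,x1,y1,f:cv2.resize(im[y0:y1,x0:x1],None,fx=f,fy=f,interpolation=cv2.INTER_CUBIC)
a=cr(b,240,165,320,270,5.5); h=cr(b,415,220,455,265,8); 
C=np.zeros((600,800,3),np.uint8);C[:a.shape[0],:a.shape[1]]=a;C[:h.shape[0],450:450+h.shape[1]]=h;cv2.imwrite("pics/crop1.png",C)
sc=cr(s["pixels"],215,215,330,310,6);cv2.imwrite("pics/crop2.png",sc)
E
```

```text
((279.39862060546875, 217.0369873046875), (84.532958984375, 65.8990707397461), 83.9909896850586) [[242.20546 178.45206]
 [307.74246 171.55344]
 [316.5918  255.62192]
 [251.05478 262.52054]]
plane [ 3.13320898e-01 -1.23085273e-02 -9.70931268e+01] slope 17.4094721782011 dir -2.249655951979222 0.2345386287295001
[[617.33896433 141.96419073  94.58470205]
 [631.06664825  -6.47017893 100.7128808 ]
 [444.85612532 -25.85303944  42.60780692]
 [430.62317982 127.49643344  36.26082147]]
((434.73779296875, 240.35975646972656), (10.601428031921387, 10.932723045349121), 6.34019136428833)
[[ 480.65142695 -309.3261099    22.        ]] [[ 469.12668726 -294.89625086   22.        ]
 [ 495.23880208 -298.61919387   22.        ]
 [ 492.19779852 -323.77875668   22.        ]
 [ 466.09443519 -320.00594975   22.        ]]
hs depth [[ 4.75352331e+02 -3.12189654e+02  1.20665336e+01]
 [ 4.83046984e+02 -3.05973078e+02  8.81289330e+00]
 [ 4.68356756e+02 -3.20002535e+02  8.79840716e+00]
 [ 5.21039025e+02 -2.92286532e+02 -4.70525050e-01]]
```

View pics/crop1.png

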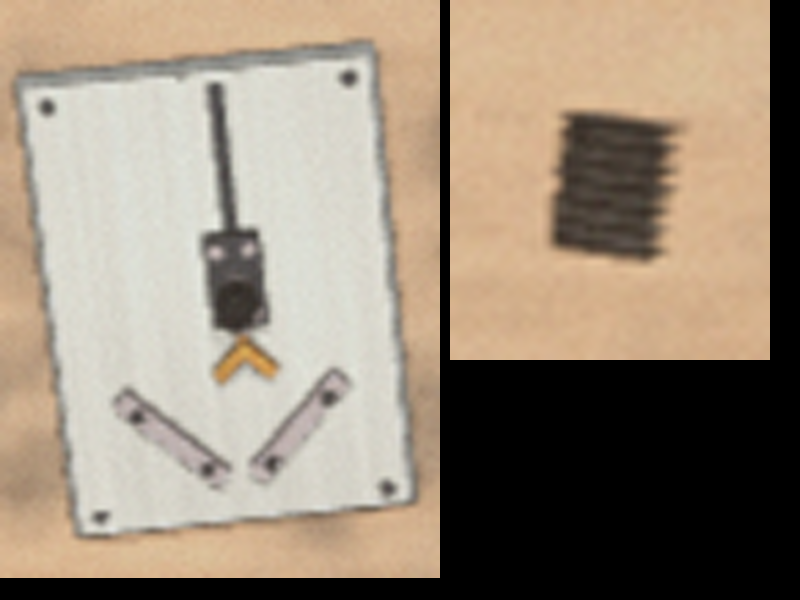

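View pics/crop2.png

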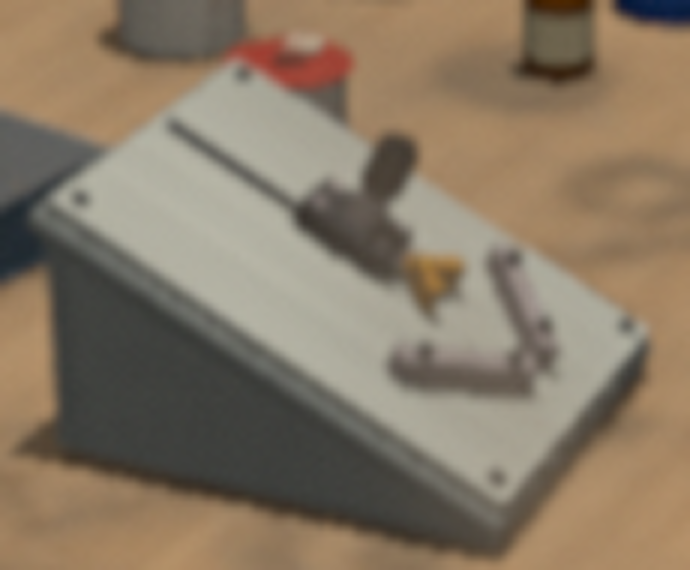

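The top crop shows the four plate screws at (47,107), (348,77), (388,488) and (100,517), the knob top at about (238,303), and the fence V. The scene crop shows the same screws at (80,198), (243,73), (625,325) and (497,477). Depth on the metal is unreliable, so I'll triangulate the screws instead.

```bash
cat >> h.py <<'E'
def blob(s,uv,r=3,up=8):
    u,v=np.round(uv).astype(int); g=s["pixels"].mean(2)[v-r:v+r+1,u-r:u+r+1]
    w=np.clip(np.median(g)-12-g,0,None); yy,xx=np.mgrid[v-r:v+r+1,u-r:u+r+1]; return np.array([(w*xx).sum(),(w*yy).sum()])/w.sum()
def tri(a,ua,b,ub):
    oa,da=ray(a,ua);ob,db=ray(b,ub);out=[]
    for p,q in zip(da,db):
        k=np.linalg.lstsq(np.c_[p,-q],ob-oa,rcond=None)[0]; A=oa+p*k[0];B=ob+q*k[1]; out.append(np.r_[(A+B)/2,np.linalg.norm(A-B)])
    return np.array(out)
E
python3 - <<'E'
from h import *
np.set_printoptions(precision=1,suppress=True)
t=dict(np.load("top0.npz"));s=dict(np.load("scene0.npz"))
T=np.array([[47,107],[348,77],[388,488],[100,517]])/5.5+[240,165]-.4
S=np.array([[80,198],[243,73],[625,325],[497,477]])/6+[215,215]-.4
T=np.array([blob(t,p) for p in T]);S=np.array([blob(s,p) for p in S]);print(T,S)
P=tri(t,T,s,S);print(P)
P=P[:,:3];c=P.mean(0);up=(P[0]+P[1]-P[2]-P[3])/2;lf=(P[0]+P[3]-P[1]-P[2])/2
print("centre",c,"up",up,np.linalg.norm(up),"left",lf,np.linalg.norm(lf),"slope",np.degrees(np.arctan2(up[2],np.hypot(*up[:2]))),"yaw",np.degrees(np.arctan2(up[1],up[0])),np.degrees(np.arctan2(-lf[0],lf[1])))
# fence tops' pixel means -> check on plane
yaw=np.arctan2(up[1],up[0]);a=np.radians(25)
ux=np.array([np.cos(yaw)*np.cos(a),np.sin(yaw)*np.cos(a),np.sin(a)]);uy=np.array([-np.sin(yaw),np.cos(yaw),0]);n=np.cross(ux,uy)
print("n",n)
# fence screws on fence tops (12 mm over plate), top view and scene
F=np.array([[137,415],[208,468],[329,397],[271,463]])/5.5+[240,165]-.4;F=np.array([blob(t,p,2) for p in F])
X=onplane(t,F,n,n@c+12); 
q=np.c_[(X-c)@ux,(X-c)@uy];print("fence screws up/left rel centre",q)
K=np.array([[238,303]])/5.5+[240,165]-.4
X=onplane(t,K,n,n@c+50);print("knobtop",X,(X-c)@ux,(X-c)@uy)
H=(np.array([[565,112],[680,125],[655,258],[553,248]])-[450,0])/8+[415,220]-.4
X=onplane(t,H,[0,0,1],22);print("hs",X,X.mean(0),np.linalg.norm(X-np.roll(X,-1,0),axis=1))
b=t["pixels"];m=np.zeros((480,640),np.uint8);m[228:258,420:455]=b[228:258,420:455].max(2)<105
cs,_=cv2.findContours(m,cv2.RETR_EXTERNAL,cv2.CHAIN_APPROX_NONE); r=cv2.minAreaRect(np.vstack([k for k in cs if len(k)>8]));print(r);X=onplane(t,cv2.boxPoints(r),[0,0,1],22);print(X,X.mean(0))
E
```

```text
[[248.1 184.1]
 [302.9 178.7]
 [310.3 253.9]
 [257.8 260.3]] [[226.4 248.5]
 [255.9 224.8]
 [320.2 269.5]
 [296.4 295.4]]
[[604.6 129.1 100.4   3.4]
 [612.8   4.6 108.8   0. ]
 [450.2 -11.6  25.6   0.6]
 [439.2 114.   24.7   6.1]]
centre [526.7  59.   64.9] up [164.   15.7  79.4] 182.86366547954205 left [ -9.6 125.   -4.6] 125.46389702502593 slope 25.748073356186037 yaw 5.45655300512068 4.379337384201372
n [-0.4 -0.   0.9]
fence screws up/left rel centre [[-42.   39.5]
 [-67.8  12.2]
 [-42.  -40.9]
 [-68.3 -13.9]]
knobtop [[519.1  49.8 116.1]] [14.] [-8.4]
hs [[ 497.  -296.    22. ]
 [ 492.8 -330.4   22. ]
 [ 453.  -321.5   22. ]
 [ 456.2 -291.2   22. ]] [ 474.8 -309.8   22. ] [34.6 40.8 30.5 41.1]
((434.5923767089844, 242.76158142089844), (12.775577545166016, 16.496618270874023), 7.125016689300537)
[[ 457.3 -290.6   22. ]
 [ 496.6 -296.8   22. ]
 [ 492.5 -327.    22. ]
 [ 453.2 -320.8   22. ]] [ 474.9 -308.8   22. ]
```

Screw spacing of 183 mm, slope of about 25.7° and centre height of 65 mm all agree with the nest's given sizes. The knob line is 7 mm right of the corner, as expected for a 40x30 part. Next I'll write the frames into a helper and compute the first move.

```bash
cat >> h.py <<'E'
from scipy.spatial.transform import Rotation as Ro
np.set_printoptions(precision=2,suppress=True)
def rel(st,pos,R):
    """shift cm and rotvec deg in the tool frame from state st to pose"""
    q=st["orientation"]; R0=Ro.from_quat(np.r_[q[1:],q[0]])
    print("trans cm",R0.inv().apply(np.asarray(pos)-st["tcp_pos"])/10,"twist",np.degrees((R0.inv()*Ro.from_matrix(R)).as_rotvec()))
def toolR(z,y):
    z=z/np.linalg.norm(z); y=y-z*(y@z); y/=np.linalg.norm(y); return np.c_[np.cross(y,z),y,z]
def frame(yaw,corner):
    a=np.radians(25);ux=np.array([np.cos(yaw)*np.cos(a),np.sin(yaw)*np.cos(a),np.sin(a)]);uy=np.array([-np.sin(yaw),np.cos(yaw),0])
    return ux,uy,np.cross(ux,uy),np.asarray(corner,float)
E
python3 - <<'E'
from h import *
from station import env
t=dict(np.load("top0.npz"));s=dict(np.load("scene0.npz"))
T=np.array([[248.1,184.1],[302.9,178.7],[310.3,253.9],[257.8,260.3]])
yaw=np.radians(5)
for _ in range(3):
    ux,uy,n,_c=frame(yaw,[0,0,0]); c0=np.array([526.7,59,64.4]); X=onplane(t,T,n,n@c0); up=(X[0]+X[1]-X[2]-X[3])/2; lf=(X[0]+X[3]-X[1]-X[2])/2
    y1,y2=np.arctan2(up[1],up[0]),np.arctan2(-lf[0],lf[1]); yaw=(y1+y2)/2
c=X.mean(0);print("yaw",np.degrees([y1,y2,yaw]),np.linalg.norm(up),np.linalg.norm(lf),c)
F=np.array([[137,415],[208,468],[329,397],[271,463]])/5.5+[240,165]-.4;F=np.array([blob(t,p,2) for p in F])
q=onplane(t,F,n,n@c+12)-c;u=q@ux;l=q@uy
a=(u-l)[:2].mean()+6.36;b=(u+l)[2:].mean()+6.36;uc,lc=(a+b)/2,(b-a)/2;corner=c+ux*uc+uy*lc;print("corner rel",uc,lc,corner)
def up_left(px,h,sc=t): 
    p=onplane(sc,[px],n,n@corner+h)[0]-corner; return np.array([p@ux,p@uy])
g=lambda x,y:np.array([x,y])/5.5+[240,165]-.4
for nm,p,h in(("slot top",g(213,88),0),("slot bot",g(232,228),0),("knob",g(238,303),50),("jaw outer apex",g(243,336),13.5),("block bl",g(213,328),13),("block br",g(268,322),13)): print(nm,up_left(p,h))
print("knob scene",up_left(np.array([397,150])/6+[215,215]-.4,50,s))
np.savez("fr.npz",yaw=yaw,corner=corner)
E
```

```text
yaw [5.41 5.94 5.68] 182.71721419636975 124.33551967239906 [525.96  58.44  64.03]
corner rel -74.37932693500746 -0.2664304577419756 [458.9   51.51  32.59]
slot top [166.91  -6.5 ]
slot bot [107.36  -7.67]
knob [89.34 -7.64]
jaw outer apex [64.29 -7.36]
block bl [68.97  4.66]
block br [ 69.04 -18.35]
knob scene [84.58 -0.69]
```

```bash
cat >> h.py <<'E'
def nest():
    f=np.load("fr.npz"); return frame(float(f["yaw"]),f["corner"])
def st_print(st): print("t",st["time"],"tcp",st["tcp_pos"],"wf",st["wrist_force"],"w",st["grip_width"],"q",st["q"])
E
python3 - <<'E'
from h import *
from station import env
ux,uy,n,co=nest(); st=env.get_state(); st_print(st)
rel(st,co+89.3*ux-7*uy+100*n,toolR(-n,ux))
E
python3 -m pendant --help | head -5
```

```text
t 0.1 tcp [ 211.41 -507.24  230.24] wf [-0.59  0.2  -0.85] w 85.1448948888309 q [-1.28  0.09  1.37 -0.    1.68 -0.1 ]
trans cm [ 47.83 -40.25   7.02] twist [-21.59  15.84 -71.85]invalid input: not JSON, or not a number
```

```bash
python3 -m pendant '{"translation":[[4,-3.4,0],[8,-6.7,0],[12,-10,0],[16,-13.4,0],[20,-16.8,0],[23,-19.3,1],[26,-21.9,2],[29,-24.4,3],[32,-26.9,4],[35,-29.5,5]],"twist":[[-2,1.4,-6.5],[-4,2.9,-13],[-6,4.3,-19.5],[-8,5.7,-26],[-10,7.2,-32.5],[-11.7,8.6,-39],[-13.6,10,-45.5],[-15.6,11.4,-52],[-17.6,12.9,-58.5],[-19.5,14.3,-65]],"gripper":[0,0,0,0,0,0,0,0,0,0]}' 20
python3 - <<'E'
from h import *
from station import env
ux,uy,n,co=nest(); st=env.get_state(); st_print(st)
rel(st,co+89.3*ux-7*uy+60*n,toolR(-n,ux))
E
```

```text
time: 0.93
tcp_pos: [400.9, -138.9, 191.6]
orientation: [0.135, 0.7, 0.686, 0.147]
wrist_force: [0.8, 0.4, -0.9]
grip_width: 85.4
finger_force: 0.0
t 0.9333 tcp [ 400.9  -138.95  191.64] wf [ 0.8   0.37 -0.95] w 85.42389074166321 q [-0.67 -0.47  1.96  0.26  1.34 -0.67]
trans cm [18.93  7.45 10.86] twist [-1.95  1.58 -6.51]
```

```bash
python3 -m pendant '{"translation":[[3.6,1.4,2],[7.2,2.8,4],[10.8,4.2,6],[14.4,5.6,8],[17,6.5,9.5],[18.9,7.4,9.5],[18.9,7.4,9.5],[18.9,7.4,9.5],[18.9,7.4,9.5]],"twist":[[-1,0.8,-3],[-2,1.6,-6.5],[-2,1.6,-6.5],[-2,1.6,-6.5],[-2,1.6,-6.5],[-2,1.6,-6.5],[-2,1.6,-6.5],[-2,1.6,-6.5],[-2,1.6,-6.5]],"gripper":[0,0,0,0,0,0,0,0,0]}'
python3 - <<'E'
from h import *
from station import env
ux,uy,n,co=nest(); st=env.get_state(); st_print(st)
rel(st,co+89.3*ux-7*uy+26*n,toolR(-n,ux))
b=env.snapshot("top");cv2.imwrite("pics/c3.png",cv2.resize(b["pixels"][150:280,220:340],None,fx=4.5,fy=4.5))
E
```

```text
time: 1.68
tcp_pos: [509.4, 46.8, 137.2]
orientation: [0.144, 0.657, 0.722, 0.16]
wrist_force: [-0.2, -0.5, -0.9]
grip_width: 85.2
finger_force: 0.0
t 1.6833 tcp [509.38  46.75 137.19] wf [-0.22 -0.47 -0.89] w 85.24573096683534 q [-0.06 -0.26  1.94  0.08  1.03 -0.18]
trans cm [0.28 0.01 4.78] twist [-0.12  0.04 -0.29]
```

```bash
python3 -m pendant '{"translation":[[0.3,0,1.5],[0.3,0,3],[0.3,0,4.5],[0.3,0,4.8],[0.3,0,4.8],[0.3,0,4.8],[0.3,0,4.8],[0.3,0,4.8],[0.3,0,4.8],[0.3,0,4.8]],"twist":[[0,0,0],[0,0,0],[0,0,0],[0,0,0],[0,0,0],[0,0,0],[0,0,0],[0,0,0],[0,0,0],[0,0,0]],"gripper":[0,0,0,0,130,255,255,255,255,255]}' 20
python3 - <<'E'
from h import *
from station import env
st_print(env.get_state())
E
```

```text
time: 2.57
tcp_pos: [528.0, 51.9, 93.6]
orientation: [0.143, 0.657, 0.722, 0.159]
wrist_force: [-8.7, -2.5, 4.4]
grip_width: 16.1
finger_force: 19.4
t 2.5667 tcp [527.97  51.88  93.58] wf [-8.74 -2.47  4.43] w 16.07405094779049 q [-0.05 -0.17  1.96  0.07  0.93 -0.17]
```

```bash
python3 -m pendant '{"translation":[[0,0.6,0],[0,1.4,0],[0,2.2,0],[0,3,0],[0,3.8,0],[0,4.6,0],[0,5.4,0],[0,5.9,0],[0,5.9,0],[0,5.9,0]],"twist":[[0,0,0],[0,0,0],[0,0,0],[0,0,0],[0,0,0],[0,0,0],[0,0,0],[0,0,0],[0,0,0],[0,0,0]],"gripper":[255,255,255,255,255,255,255,255,255,255]}'
python3 - <<'E'
from h import *
from station import env
ux,uy,n,co=nest();st=env.get_state();st_print(st);d=st["tcp_pos"]-co;print(d@ux,d@uy,d@n,st["wrist_force"]@ux)
b=env.snapshot("top");cv2.imwrite("pics/c4.png",cv2.resize(b["pixels"][150:280,220:340],None,fx=4.5,fy=4.5))
E
```

```text
time: 3.4
tcp_pos: [582.0, 57.0, 119.0]
orientation: [0.144, 0.657, 0.722, 0.159]
wrist_force: [-4.3, -1.5, 1.6]
grip_width: 16.0
finger_force: 19.8
t 3.4 tcp [582.01  57.02 118.97] wf [-4.25 -1.45  1.56] w 16.03761841863514 q [-0.03 -0.07  1.81  0.06  0.97 -0.15]
148.02161851888192 -6.688594303523466 26.28306083615058 -3.3065874764689527
```

View pics/c4.png

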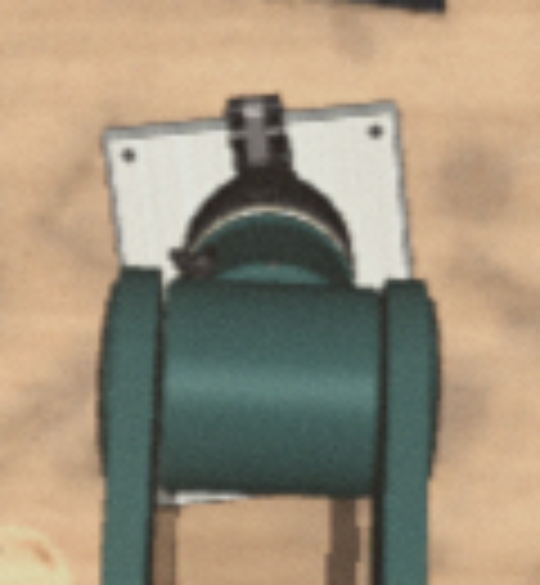

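The gripper at the top of the slope (about (260,130)) still holds the knob, with the slide near 72 mm. Now I'll let go, retreat and measure the move to the heat sink.

```bash
python3 -m pendant '{"translation":[[0,0,0],[0,0,0],[0,0,0],[0,0,0],[0,0,-2],[0,0,-5],[0,0,-8],[0,0,-11],[0,0,-14],[0,0,-14]],"twist":[[0,0,0],[0,0,0],[0,0,0],[0,0,0],[0,0,0],[0,0,0],[0,0,0],[0,0,0],[0,0,0],[0,0,0]],"gripper":[0,0,0,0,0,0,0,0,0,0]}'
python3 - <<'E'
from h import *
from station import env
st=env.get_state();st_print(st)
t=dict(np.load("top0.npz"));print("bottle",onplane(t,[[420,182]],[0,0,1],60))
a=np.radians(-7.7);rel(st,[476,-311,100],toolR(np.array([0,0,-1.]),np.array([np.cos(a),np.sin(a),0])))
E
```

```text
time: 4.28
tcp_pos: [526.0, 51.2, 254.8]
orientation: [0.15, 0.656, 0.721, 0.165]
wrist_force: [1.0, 0.3, 1.3]
grip_width: 85.5
finger_force: 0.0
t 4.2833 tcp [525.96  51.19 254.81] wf [0.99 0.31 1.28] w 85.46295322586077 q [-0.05 -0.28  1.73  0.07  1.25 -0.15]
bottle [[ 614.32 -269.77   60.  ]]
trans cm [-35.59 -14.27  10.31] twist [25.63 -2.94 12.87]
```

```bash
python3 -m pendant '{"translation":[[-3,-1.1,0],[-7,-2.7,1],[-11,-4.3,2],[-15,-5.9,3],[-19,-7.5,4],[-23,-9.1,5.5],[-27,-10.7,7],[-30.5,-12.2,8.5],[-33.5,-13.4,9.5],[-35.6,-14.3,10]],"twist":[[2.5,-0.3,1.3],[5,-0.6,2.6],[8,-0.9,4],[11,-1.3,5.5],[14,-1.6,7],[17,-2,8.5],[20,-2.3,10],[23,-2.6,11.5],[25.6,-2.9,12.9],[25.6,-2.9,12.9]],"gripper":[0,0,0,0,0,0,0,0,0,0]}'
python3 -m pendant '{"translation":[[0,0,0],[0,0,0],[0,0,0]],"twist":[[0,0,0],[0,0,0],[0,0,0]],"gripper":[0,0,0]}'
python3 - <<'E'
from h import *
from station import env
st=env.get_state();st_print(st)
a=np.radians(-7.7);rel(st,[476,-311,5],toolR(np.array([0,0,-1.]),np.array([np.cos(a),np.sin(a),0])))
b=env.snapshot("top");s=env.snapshot("scene");C=np.zeros((600,800,3),np.uint8)
C[:,:400]=cv2.resize(b["pixels"][200:290,400:460],(400,600));C[:300,400:]=cv2.resize(s["pixels"][205:265,330:410],(400,300));C[300:,400:]=cv2.resize(s["pixels"][200:320,210:370],(400,300));cv2.imwrite("pics/c5.png",C)
E
```

```text
time: 5.12
tcp_pos: [470.6, -313.4, 91.3]
orientation: [-0.006, 0.753, 0.658, -0.005]
wrist_force: [0.5, 0.7, -0.6]
grip_width: 85.3
finger_force: 0.0
time: 5.37
tcp_pos: [470.6, -310.8, 94.0]
orientation: [-0.005, 0.753, 0.658, -0.004]
wrist_force: [0.1, 1.0, -0.1]
grip_width: 85.2
finger_force: 0.0
t 5.3667 tcp [ 470.63 -310.77   94.04] wf [ 0.07  1.04 -0.14] w 85.22009017935416 q [-0.68  0.19  1.53 -0.01  1.43 -0.54]
trans cm [0.05 0.66 8.9 ] twist [-0.78 -0.02 -0.04]
```

View pics/c5.png

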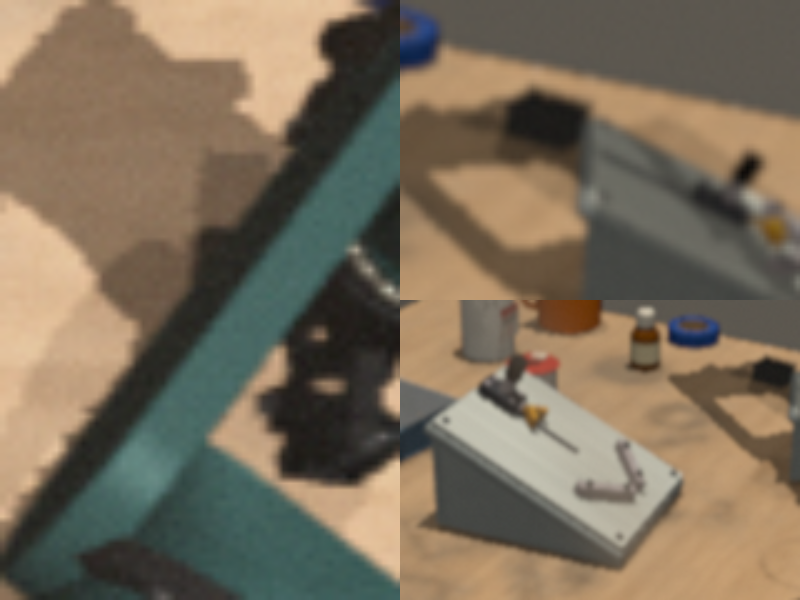

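The scene view shows the clamp fully back, with the brass jaw at (535,412), and the heat sink still at (548,115), untouched. I'll descend and grip.

```bash
python3 -m pendant '{"translation":[[0,0.6,2.5],[0,0.6,5],[0,0.6,7.5],[0,0.6,9],[0,0.6,9.1],[0,0.6,9.1],[0,0.6,9.1],[0,0.6,9.1],[0,0.6,9.1],[0,0.6,9.1]],"twist":[[-0.8,0,0],[-0.8,0,0],[-0.8,0,0],[-0.8,0,0],[-0.8,0,0],[-0.8,0,0],[-0.8,0,0],[-0.8,0,0],[-0.8,0,0],[-0.8,0,0]],"gripper":[0,0,0,0,0,100,180,255,255,255]}' 25
python3 -m pendant '{"translation":[[0,0,0],[0,0,0],[0,0,0]],"twist":[[0,0,0],[0,0,0],[0,0,0]],"gripper":[255,255,255]}'
```

```text
time: 6.3
tcp_pos: [476.4, -312.6, 5.3]
orientation: [0.002, 0.753, 0.658, 0.0]
wrist_force: [-0.4, 0.6, 4.7]
grip_width: 38.3
finger_force: 28.8
time: 6.55
tcp_pos: [476.4, -312.6, 5.3]
orientation: [0.002, 0.753, 0.658, 0.0]
wrist_force: [-0.0, 1.8, 6.9]
grip_width: 38.3
finger_force: 29.0
```

```bash
python3 -m pendant '{"translation":[[0,0,-1],[0,0,-3],[0,0,-6],[0,0,-9],[0,0,-12],[0,0,-13],[0,0,-13],[0,0,-13]],"twist":[[0,0,0],[0,0,0],[0,0,0],[0,0,0],[0,0,0],[0,0,0],[0,0,0],[0,0,0]],"gripper":[255,255,255,255,255,255,255,255]}'
python3 - <<'E'
from h import *
from station import env
ux,uy,n,co=nest();st=env.get_state();st_print(st)
px,py=(ux-uy)/2**.5,(ux+uy)/2**.5
for h in(80,7): rel(st,co+44*px+26*py+h*n,toolR(-n,px))
E
```

```text
time: 7.22
tcp_pos: [475.0, -311.7, 133.0]
orientation: [0.0, 0.753, 0.658, -0.0]
wrist_force: [-0.0, 0.8, -1.1]
grip_width: 38.4
finger_force: 28.3
t 7.2167 tcp [ 474.96 -311.67  132.98] wf [-0.03  0.83 -1.06] w 38.43299007492602 q [-0.68  0.17  1.48 -0.    1.5  -0.55]
trans cm [34.79 -5.11  0.67] twist [-22.07  12.38  31.09]
trans cm [35.51 -2.11  7.29] twist [-22.07  12.38  31.09]
```

```bash
python3 -m pendant '{"translation":[[3,-0.4,-0.5],[7,-1,-1],[11,-1.6,-1.5],[15,-2.2,-1.5],[19,-2.8,-1],[23,-3.4,-0.5],[27,-4,0],[30.5,-4.5,0.4],[33.5,-5,0.7],[34.8,-5.1,0.7]],"twist":[[-2.2,1.2,3.1],[-4.4,2.5,6.2],[-7,3.9,9.9],[-9.5,5.3,13.4],[-12,6.7,16.9],[-14.5,8.1,20.4],[-17,9.5,23.9],[-19.5,10.9,27.5],[-22.1,12.4,31.1],[-22.1,12.4,31.1]],"gripper":[255,255,255,255,255,255,255,255,255,255]}'
python3 -m pendant '{"translation":[[0,0,0],[0,0,0],[0,0,0],[0,0,0]],"twist":[[0,0,0],[0,0,0],[0,0,0],[0,0,0]],"gripper":[255,255,255,255]}'
python3 - <<'E'
from h import *
from station import env
ux,uy,n,co=nest();st=env.get_state();st_print(st)
px,py=(ux-uy)/2**.5,(ux+uy)/2**.5
rel(st,co+44*px+26*py+7*n,toolR(-n,px))
b=env.snapshot("top");s=env.snapshot("scene");np.savez("s6.npz",**s)
cv2.imwrite("pics/c6.png",cv2.resize(s["pixels"][190:310,210:350],None,fx=5,fy=5))
E
```

```text
time: 8.05
tcp_pos: [465.9, 43.6, 119.4]
orientation: [0.069, 0.883, 0.418, 0.201]
wrist_force: [-0.3, -0.5, -0.1]
grip_width: 38.3
finger_force: 28.2
time: 8.38
tcp_pos: [471.4, 38.9, 125.2]
orientation: [0.073, 0.883, 0.417, 0.203]
wrist_force: [-0.2, -0.2, 0.0]
grip_width: 38.5
finger_force: 28.3
t 8.3833 tcp [471.42  38.91 125.24] wf [-0.21 -0.2   0.  ] w 38.46471960822823 q [-0.09 -0.35  2.03  0.09  1.04  0.56]
trans cm [ 0.1  -0.06  7.22] twist [-0.01  0.07 -0.08]
```

View pics/c6.png

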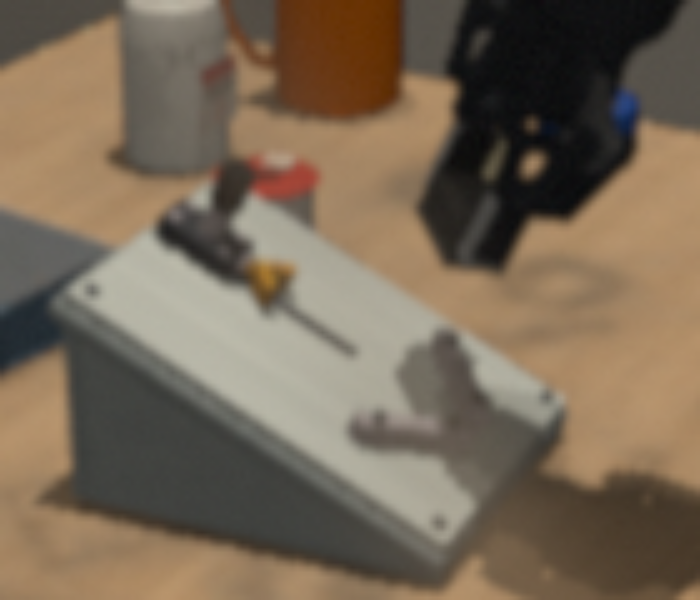

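The heat sink is in the fingers at about (470,225), parallel above the plate, and the clamp is back at (200,225). I'll go down and feel for contact.

```bash
python3 -m pendant '{"translation":[[0.1,-0.1,1.5],[0.1,-0.1,3],[0.1,-0.1,4.5],[0.1,-0.1,5.8],[0.1,-0.1,6.6],[0.1,-0.1,7],[0.1,-0.1,7.1],[0.1,-0.1,7.1],[0.1,-0.1,7.1],[0.1,-0.1,7.1]],"twist":[[0,0,0],[0,0,0],[0,0,0],[0,0,0],[0,0,0],[0,0,0],[0,0,0],[0,0,0],[0,0,0],[0,0,0]],"gripper":[255,255,255,255,255,255,255,255,255,255]}'
cat > w.py <<'E'
from h import *
from station import env
ux,uy,n,co=nest();st=env.get_state();px,py=(ux-uy)/2**.5,(ux+uy)/2**.5
d=st["tcp_pos"]-co;f=st["wrist_force"];print("plate x,y,h",d@px,d@py,d@n,"up",d@ux,d@uy,"F n,up,left",f@n,f@ux,f@uy,"w",st["grip_width"],"t",st["time"])
E
python3 w.py
```

```text
time: 9.32
tcp_pos: [501.6, 44.3, 62.7]
orientation: [0.073, 0.882, 0.418, 0.205]
wrist_force: [1.0, -0.3, -0.9]
grip_width: 38.5
finger_force: 28.3
plate x,y,h 43.85904903535509 27.676826645392644 9.589291879461237 up 50.58350279197456 -11.44255918661123 F n,up,left -1.199753330945011 0.4925651307221054 -0.3993390251801158 w 38.533041079471815 t 9.3167
```

```bash
python3 -m pendant '{"translation":[[0,0,0.1],[0,0,0.2],[0,0,0.2],[0,0,0.2]],"twist":[[0,0,0],[0,0,0],[0,0,0],[0,0,0]],"gripper":[255,255,255,255]}'; python3 w.py
python3 -m pendant '{"translation":[[0,0,0.1],[0,0,0.15],[0,0,0.15],[0,0,0.15]],"twist":[[0,0,0],[0,0,0],[0,0,0],[0,0,0]],"gripper":[255,255,255,255]}'; python3 w.py
```

```text
time: 9.65
tcp_pos: [501.9, 44.5, 59.9]
orientation: [0.073, 0.882, 0.418, 0.204]
wrist_force: [-0.8, 0.9, -1.3]
grip_width: 38.2
finger_force: 28.3
plate x,y,h 43.08041615605335 27.196127792052437 6.913825769347994 up 49.69302078406004 -11.231888016507622 F n,up,left -0.8681532791959007 -1.1427922495397294 1.0017783185394764 w 38.23913386977549 t 9.65
time: 9.98
tcp_pos: [502.5, 44.5, 58.3]
orientation: [0.073, 0.882, 0.418, 0.204]
wrist_force: [0.1, 0.1, -0.8]
grip_width: 38.7
finger_force: 28.3
plate x,y,h 43.054421988989034 27.101584232625395 5.263004049217318 up 49.60778774026919 -11.280359756693523 F n,up,left -0.7900255258280525 -0.19835656023120432 0.08661273554067023 w 38.67166966128214 t 9.9833
```

```bash
python3 -m pendant '{"translation":[[0,0,0.1],[0,0,0.1],[0,0,0.1]],"twist":[[0,0,0],[0,0,0],[0,0,0]],"gripper":[255,255,255]}'; python3 w.py
python3 -m pendant '{"translation":[[0,0,0.1],[0,0,0.1],[0,0,0.1]],"twist":[[0,0,0],[0,0,0],[0,0,0]],"gripper":[255,255,255]}'; python3 w.py
python3 -m pendant '{"translation":[[0,0,0.1],[0,0,0.1],[0,0,0.1]],"twist":[[0,0,0],[0,0,0],[0,0,0]],"gripper":[255,255,255]}'; python3 w.py
```

```text
time: 10.23
tcp_pos: [503.5, 44.5, 58.2]
orientation: [0.073, 0.882, 0.418, 0.205]
wrist_force: [-1.4, 0.5, 3.4]
grip_width: 38.2
finger_force: 28.7
plate x,y,h 43.67754735586074 27.638188753744515 4.7544672014515355 up 50.42784060841221 -11.341539233439166 F n,up,left 3.669025741773238 0.23650555596074144 0.6621007174790737 w 38.161394338198086 t 10.2333
time: 10.48
tcp_pos: [504.4, 44.6, 58.5]
orientation: [0.074, 0.882, 0.418, 0.205]
wrist_force: [-4.7, 0.2, 8.4]
grip_width: 38.5
finger_force: 29.6
plate x,y,h 44.42077508226172 28.269438162396643 4.632508700232184 up 51.39974271119412 -11.42071986126524 F n,up,left 9.55325628191795 -0.6793088633342366 0.6486127883520957 w 38.53317213853411 t 10.4833
time: 10.73
tcp_pos: [505.3, 44.6, 58.4]
orientation: [0.074, 0.882, 0.418, 0.206]
wrist_force: [-7.4, -0.8, 11.7]
grip_width: 38.5
finger_force: 30.5
plate x,y,h 44.94531775480042 28.705298574920555 4.166244149450331 up 52.07885024531438 -11.483427688692647 F n,up,left 13.777439922631867 -1.7956265313257713 -0.023330497155073206 w 38.48088200121227 t 10.7333
```

```bash
python3 -m pendant '{"translation":[[0,0,-0.2],[0,0,-0.2],[0,0,-0.2],[0,0,-0.2],[0,0,-0.2],[0,0,-0.2],[0,0,-0.2],[0,0,-0.2]],"twist":[[0,0,0],[0,0,0],[0,0,0],[0,0,0],[0,0,0],[0,0,0],[0,0,0],[0,0,0]],"gripper":[255,255,120,110,100,90,90,90]}'; python3 w.py
python3 - <<'E'
from h import *
from station import env
s=env.snapshot("scene");cv2.imwrite("pics/c7.png",cv2.resize(s["pixels"][190:310,210:350],None,fx=5,fy=5))
E
```

```text
time: 11.4
tcp_pos: [502.9, 44.6, 57.3]
orientation: [0.073, 0.882, 0.418, 0.204]
wrist_force: [-0.3, -0.4, 0.0]
grip_width: 54.7
finger_force: 0.1
plate x,y,h 42.961600166449095 27.046510163708042 4.1815135852630805 up 49.50320955251011 -11.253668064132427 F n,up,left 0.1546775283052143 -0.30328340529847925 -0.319779925021258 w 54.66069209628603 t 11.4
```

View pics/c7.png

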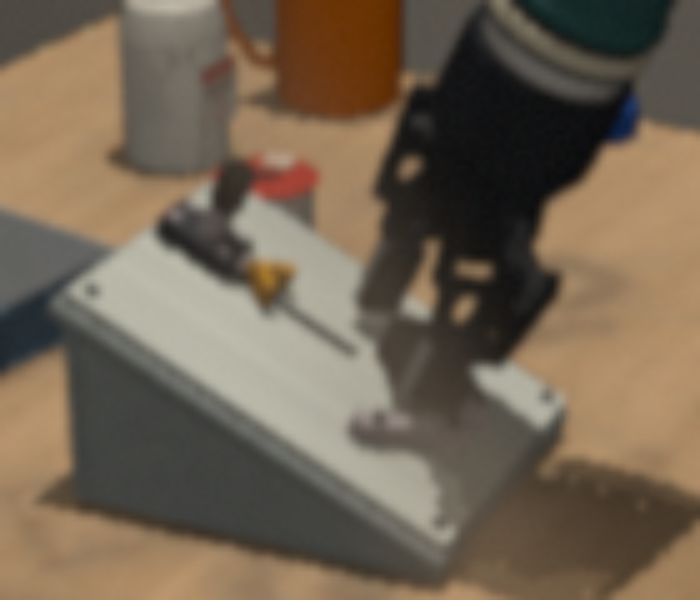

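The fingers are open to 55 mm with the heat sink leaning on the lower finger near (430,340). Now I'll lift straight off.

```bash
python3 -m pendant '{"translation":[[0,0,-0.4],[0,0,-0.9],[0,0,-1.5],[0,0,-2.2],[0,0,-3],[0,0,-5],[0,0,-8],[0,0,-11],[0,0,-13],[0,0,-13]],"twist":[[0,0,0],[0,0,0],[0,0,0],[0,0,0],[0,0,0],[0,0,0],[0,0,0],[0,0,0],[0,0,0],[0,0,0]],"gripper":[90,90,90,90,90,90,90,90,90,90]}'
python3 - <<'E'
from h import *
from station import env
ux,uy,n,co=nest();st=env.get_state();st_print(st)
s=env.snapshot("scene");t=env.snapshot("top");np.savez("s8.npz",**s);cv2.imwrite("pics/c8.png",cv2.resize(s["pixels"][225:305,220:330],None,fx=7,fy=7,interpolation=cv2.INTER_CUBIC))
print((t["pixels"][165:270,240:320].max(2)<60).mean())
rel(st,co+147.5*ux-7*uy+80*n,toolR(-n,ux))
E
```

```text
time: 12.28
tcp_pos: [450.0, 38.8, 182.5]
orientation: [0.076, 0.881, 0.417, 0.209]
wrist_force: [1.3, -0.3, 0.8]
grip_width: 55.0
finger_force: 0.0
t 12.2833 tcp [450.03  38.8  182.48] wf [ 1.29 -0.27  0.75] w 55.01703510979834 q [-0.1  -0.46  1.99  0.09  1.17  0.57]
0.08523809523809524
trans cm [6.88 6.2  6.13] twist [  0.72  -0.17 -44.96]
```

View pics/c8.png

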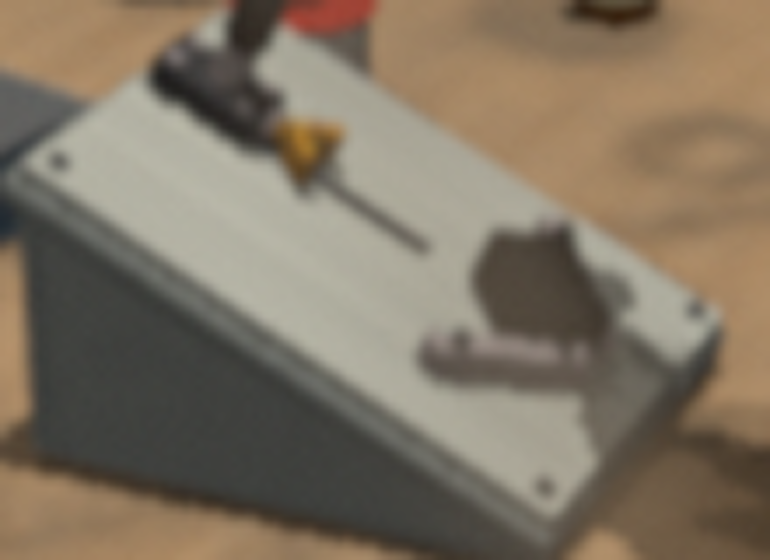

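The heat sink looks seated in the corner, with its body at about (540,280) in the crop. I'll check its outline against where a seated block must project.

```bash
python3 - <<'E'
from h import *
s=dict(np.load("s8.npz"));ux,uy,n,co=nest();px,py=(ux-uy)/2**.5,(ux+uy)/2**.5
P=np.array([co+x*px+y*py+z*n for z in(0,22) for x,y in((0,0),(40,0),(40,30),(0,30))])
U=(proj(s,P)-[220,225]+.5)*7;print(U)
im=cv2.imread("pics/c8.png")
for a,b in((4,5),(5,6),(6,7),(7,4),(2,6),(2,3),(3,7),(1,2),(1,5)): cv2.line(im,tuple(map(int,U[a])),tuple(map(int,U[b])),(0,0,255),1)
cv2.imwrite("pics/c9.png",im[150:450,350:750])
E
```

```text
[[589.77 370.73]
 [550.79 283.86]
 [469.13 275.64]
 [506.63 363.53]
 [618.06 320.46]
 [578.01 233.91]
 [495.87 224.91]
 [534.43 312.48]]
```

View pics/c9.png

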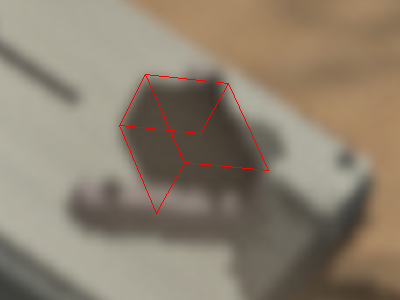

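The outline fits within about 1 mm, so the heat sink is seated. Now back to the knob.

```bash
python3 -m pendant '{"translation":[[1,0.9,0],[2,1.8,1],[3,2.7,2],[4,3.6,3],[5,4.5,4],[6,5.4,5],[6.9,6.2,6],[6.9,6.2,6],[6.9,6.2,6],[6.9,6.2,6]],"twist":[[0.1,0,-6],[0.2,0,-12],[0.3,0,-18],[0.4,0,-24.5],[0.5,0,-31],[0.6,0,-38],[0.7,-0.2,-45],[0.7,-0.2,-45],[0.7,-0.2,-45],[0.7,-0.2,-45]],"gripper":[90,90,90,90,90,90,90,90,90,90]}'
python3 w.py; python3 - <<'E'
from h import *
from station import env
ux,uy,n,co=nest();st=env.get_state();rel(st,co+147.8*ux-6.7*uy+26*n,toolR(-n,ux))
E
```

```text
time: 13.22
tcp_pos: [555.6, 54.9, 158.4]
orientation: [0.139, 0.657, 0.724, 0.156]
wrist_force: [0.4, -0.8, 0.4]
grip_width: 55.3
finger_force: 0.0
plate x,y,h 103.83472947195894 95.0651042154504 73.24662646065013 up 140.64342117724368 -6.201061487342007 F n,up,left 0.2729325862500864 0.4491152871700255 -0.7909576690788385 w 55.29921160847418 t 13.2167
trans cm [-0.06  0.79  4.71] twist [-0.86 -0.11 -0.11]
```

```bash
python3 -m pendant '{"translation":[[0,0.7,0],[0,0.7,0],[0,0.7,2],[0,0.7,4],[0,0.7,4.6],[0,0.7,4.6],[0,0.7,4.6],[0,0.7,4.6],[0,0.7,4.6],[0,0.7,4.6]],"twist":[[-0.8,0,0],[-0.8,0,0],[-0.8,0,0],[-0.8,0,0],[-0.8,0,0],[-0.8,0,0],[-0.8,0,0],[-0.8,0,0],[-0.8,0,0],[-0.8,0,0]],"gripper":[90,90,90,90,90,180,255,255,255,255]}' 20; python3 w.py
python3 -m pendant '{"translation":[[0,0,0],[0,0,0],[0,0,0]],"twist":[[0,0,0],[0,0,0],[0,0,0]],"gripper":[255,255,255]}'; python3 w.py
```

```text
time: 14.05
tcp_pos: [581.6, 57.3, 122.3]
orientation: [0.146, 0.655, 0.724, 0.162]
wrist_force: [-4.4, -1.0, 3.5]
grip_width: 15.8
finger_force: 19.8
plate x,y,h 109.90562778048529 100.92196411772919 29.515958283741227 up 149.0776198924575 -6.352409495834027 F n,up,left 5.0566265618237125 -2.5343898712637016 -0.5890865205123142 w 15.837259178799485 t 14.05
time: 14.3
tcp_pos: [581.6, 57.3, 122.3]
orientation: [0.146, 0.655, 0.724, 0.162]
wrist_force: [-5.7, -1.2, 4.5]
grip_width: 16.1
finger_force: 19.9
plate x,y,h 109.91349407138034 100.94489534446085 29.504188476199904 up 149.09939702601505 -6.341756977545805 F n,up,left 6.5170700904708125 -3.3253344544601364 -0.6430068153251268 w 16.14983802060005 t 14.3
```

```bash
python3 -m pendant '{"translation":[[0,-0.6,0],[0,-1.4,0],[0,-2.2,0],[0,-3,0],[0,-3.6,0],[0,-4.2,0],[0,-4.7,0],[0,-4.9,0],[0,-4.9,0],[0,-4.9,0]],"twist":[[0,0,0],[0,0,0],[0,0,0],[0,0,0],[0,0,0],[0,0,0],[0,0,0],[0,0,0],[0,0,0],[0,0,0]],"gripper":[255,255,255,255,255,255,255,255,255,255]}'; python3 w.py
```

```text
time: 15.13
tcp_pos: [539.5, 53.3, 102.7]
orientation: [0.147, 0.655, 0.723, 0.164]
wrist_force: [3.2, 1.9, 4.5]
grip_width: 15.9
finger_force: 20.4
plate x,y,h 76.85939280332005 68.07311922564932 29.58360154095482 up 102.48276207008513 -6.212833628131164 F n,up,left 2.676059315958207 4.987201972503574 1.560153669489826 w 15.871630077772418 t 15.1333
```

Drag reads 5 N as expected. I'll creep down in 1 mm steps, each guarded by the felt force.

```bash
cat >> w.py <<'E'
import sys
lim=float(sys.argv[1]) if len(sys.argv)>1 else 99
sys.exit(f@ux>lim)
E
P='python3 -m pendant'
python3 -m pendant '{"translation":[[0,-0.1,0],[0,-0.2,0],[0,-0.3,0],[0,-0.4,0],[0,-0.4,0]],"twist":[[0,0,0],[0,0,0],[0,0,0],[0,0,0],[0,0,0]],"gripper":[255,255,255,255,255]}' >/dev/null; python3 w.py 7.2 &&
python3 -m pendant '{"translation":[[0,-0.05,0],[0,-0.1,0],[0,-0.1,0]],"twist":[[0,0,0],[0,0,0],[0,0,0]],"gripper":[255,255,255]}' >/dev/null && python3 w.py 7.2 &&
python3 -m pendant '{"translation":[[0,-0.05,0],[0,-0.1,0],[0,-0.1,0]],"twist":[[0,0,0],[0,0,0],[0,0,0]],"gripper":[255,255,255]}' >/dev/null && python3 w.py 7.2 &&
python3 -m pendant '{"translation":[[0,-0.05,0],[0,-0.1,0],[0,-0.1,0]],"twist":[[0,0,0],[0,0,0],[0,0,0]],"gripper":[255,255,255]}' >/dev/null && python3 w.py 7.2 &&
python3 -m pendant '{"translation":[[0,-0.05,0],[0,-0.1,0],[0,-0.1,0]],"twist":[[0,0,0],[0,0,0],[0,0,0]],"gripper":[255,255,255]}' >/dev/null && python3 w.py 7.2
```

```text
plate x,y,h 73.75771300870409 64.94877285266453 29.52679906853286 up 98.08029674712974 -6.22886131940206 F n,up,left 5.181434730437006 4.421903352911327 1.7330799276034548 w 15.88129951104309 t 15.55False
```

```bash
sed -i 's/sys.exit(.*/sys.exit(int(f@ux>lim))/' w.py
python3 -m pendant '{"translation":[[0,-0.05,0],[0,-0.1,0],[0,-0.1,0]],"twist":[[0,0,0],[0,0,0],[0,0,0]],"gripper":[255,255,255]}' >/dev/null && python3 w.py 7.2 &&
python3 -m pendant '{"translation":[[0,-0.05,0],[0,-0.1,0],[0,-0.1,0]],"twist":[[0,0,0],[0,0,0],[0,0,0]],"gripper":[255,255,255]}' >/dev/null && python3 w.py 7.2 &&
python3 -m pendant '{"translation":[[0,-0.05,0],[0,-0.1,0],[0,-0.1,0]],"twist":[[0,0,0],[0,0,0],[0,0,0]],"gripper":[255,255,255]}' >/dev/null && python3 w.py 7.2 &&
python3 -m pendant '{"translation":[[0,-0.05,0],[0,-0.1,0],[0,-0.1,0]],"twist":[[0,0,0],[0,0,0],[0,0,0]],"gripper":[255,255,255]}' >/dev/null && python3 w.py 7.2 &&
python3 -m pendant '{"translation":[[0,-0.05,0],[0,-0.1,0],[0,-0.1,0]],"twist":[[0,0,0],[0,0,0],[0,0,0]],"gripper":[255,255,255]}' >/dev/null && python3 w.py 7.2 &&
python3 -m pendant '{"translation":[[0,-0.05,0],[0,-0.1,0],[0,-0.1,0]],"twist":[[0,0,0],[0,0,0],[0,0,0]],"gripper":[255,255,255]}' >/dev/null && python3 w.py 7.2
```

```text
plate x,y,h 73.14729422192073 64.32758742774858 29.548307080223722 up 97.20942105729924 -6.236474482236201 F n,up,left 5.8205572945052575 5.156319490966015 1.8338796619777107 w 15.75512295363889 t 15.8
plate x,y,h 72.44224018804283 63.65612568192214 29.54797825873554 up 96.23607741506001 -6.212721147559437 F n,up,left 4.491571233973828 5.75529538357852 1.988895840308872 w 15.812741969615567 t 16.05
plate x,y,h 71.73688516491853 62.9031715081655 29.532179298088025 up 95.20489709287878 -6.246378829750286 F n,up,left 4.834554957148229 5.59060388705413 2.2541558052741673 w 15.777917877026228 t 16.3
plate x,y,h 71.02719015588957 62.23495955059242 29.528107402517282 up 94.23056973295031 -6.217045882761522 F n,up,left 5.36331208091465 5.873068345767674 0.6543152731641828 w 15.732390205405949 t 16.55
plate x,y,h 70.31122164279563 61.51302615503343 29.524997590227525 up 93.21381954266073 -6.221263691601541 F n,up,left 4.71375856506814 6.143952733427394 0.9834303104664326 w 16.07018405003042 t 16.8
plate x,y,h 69.6412182613731 60.848104416783166 29.55714300442192 up 92.26988493816384 -6.21767042725485 F n,up,left 4.425758015474286 5.8804692633774724 1.8828676441576015 w 15.906671685765613 t 17.05
```

```bash

python3 -m pendant '{"translation":[[0,-0.05,0],[0,-0.1,0],[0,-0.1,0]],"twist":[[0,0,0],[0,0,0],[0,0,0]],"gripper":[255,255,255]}' >/dev/null && python3 w.py 7.2 &&
python3 -m pendant '{"translation":[[0,-0.05,0],[0,-0.1,0],[0,-0.1,0]],"twist":[[0,0,0],[0,0,0],[0,0,0]],"gripper":[255,255,255]}' >/dev/null && python3 w.py 7.2 &&
python3 -m pendant '{"translation":[[0,-0.05,0],[0,-0.1,0],[0,-0.1,0]],"twist":[[0,0,0],[0,0,0],[0,0,0]],"gripper":[255,255,255]}' >/dev/null && python3 w.py 7.2 &&
python3 -m pendant '{"translation":[[0,-0.05,0],[0,-0.1,0],[0,-0.1,0]],"twist":[[0,0,0],[0,0,0],[0,0,0]],"gripper":[255,255,255]}' >/dev/null && python3 w.py 7.2 &&
python3 -m pendant '{"translation":[[0,-0.05,0],[0,-0.1,0],[0,-0.1,0]],"twist":[[0,0,0],[0,0,0],[0,0,0]],"gripper":[255,255,255]}' >/dev/null && python3 w.py 7.2 &&
python3 -m pendant '{"translation":[[0,-0.05,0],[0,-0.1,0],[0,-0.1,0]],"twist":[[0,0,0],[0,0,0],[0,0,0]],"gripper":[255,255,255]}' >/dev/null && python3 w.py 7.2 &&
python3 -m pendant '{"translation":[[0,-0.05,0],[0,-0.1,0],[0,-0.1,0]],"twist":[[0,0,0],[0,0,0],[0,0,0]],"gripper":[255,255,255]}' >/dev/null && python3 w.py 7.2 &&
python3 -m pendant '{"translation":[[0,-0.05,0],[0,-0.1,0],[0,-0.1,0]],"twist":[[0,0,0],[0,0,0],[0,0,0]],"gripper":[255,255,255]}' >/dev/null && python3 w.py 7.2
```

```text
plate x,y,h 68.92700386788236 60.13209674685409 29.53148543082421 up 91.25856521851708 -6.218938465184949 F n,up,left 4.641933087877753 4.55243427381308 1.7371338004614987 w 16.116961197082396 t 17.3
plate x,y,h 68.20219496418116 59.42569407636557 29.54083986301459 up 90.24654580909485 -6.205923292864158 F n,up,left 4.722201693133979 4.412322550313269 1.073614859244304 w 15.903582198010822 t 17.55
plate x,y,h 67.48863407048317 58.74115907969429 29.53915209351644 up 89.25794272426569 -6.185398884246553 F n,up,left 4.690742212850082 5.098205111544081 1.3537907364413366 w 15.860064588454081 t 17.8
plate x,y,h 66.80135821506565 58.01490112931771 29.536495797590412 up 88.25842338475225 -6.212963387936963 F n,up,left 3.7393555445718443 5.101076417530701 1.7434402537285199 w 15.64149501606173 t 18.05
plate x,y,h 66.10416183198387 57.30532056501604 29.541719926790478 up 87.26368186564052 -6.22172032645699 F n,up,left 4.658749718995082 6.0148440047481575 0.9983778885913583 w 15.585193474376211 t 18.3
plate x,y,h 65.39646965878177 56.645914468237805 29.545668166621596 up 86.29699740838902 -6.187576914380779 F n,up,left 4.6606708278356725 4.589656599441813 1.7573020956511003 w 15.658029048767993 t 18.55
plate x,y,h 64.68180300049362 55.92445074244856 29.534335538381576 up 85.28149987513986 -6.192383166902987 F n,up,left 5.02485278818376 5.032339435727429 2.4113182923302037 w 15.251226770681571 t 18.8
plate x,y,h 63.96202977218948 55.22245173913256 29.527165265673652 up 84.27615508885852 -6.179814891883545 F n,up,left 5.3055427997880535 4.583663173557251 3.297607745405763 w 16.100758882132652 t 19.05
```

```bash

python3 -m pendant '{"translation":[[0,-0.05,0],[0,-0.1,0],[0,-0.1,0]],"twist":[[0,0,0],[0,0,0],[0,0,0]],"gripper":[255,255,255]}' >/dev/null && python3 w.py 7 &&
python3 -m pendant '{"translation":[[0,-0.05,0],[0,-0.1,0],[0,-0.1,0]],"twist":[[0,0,0],[0,0,0],[0,0,0]],"gripper":[255,255,255]}' >/dev/null && python3 w.py 7 &&
python3 -m pendant '{"translation":[[0,-0.05,0],[0,-0.1,0],[0,-0.1,0]],"twist":[[0,0,0],[0,0,0],[0,0,0]],"gripper":[255,255,255]}' >/dev/null && python3 w.py 7 &&
python3 -m pendant '{"translation":[[0,-0.05,0],[0,-0.1,0],[0,-0.1,0]],"twist":[[0,0,0],[0,0,0],[0,0,0]],"gripper":[255,255,255]}' >/dev/null && python3 w.py 7 &&
python3 -m pendant '{"translation":[[0,-0.05,0],[0,-0.1,0],[0,-0.1,0]],"twist":[[0,0,0],[0,0,0],[0,0,0]],"gripper":[255,255,255]}' >/dev/null && python3 w.py 7
```

```text
plate x,y,h 63.26811645236422 54.53903512850806 29.549754273882936 up 83.3022357551063 -6.172392597627537 F n,up,left 4.592459282085214 4.10003095746003 2.4669404617810975 w 15.7408796914003 t 19.3
plate x,y,h 62.53344056844564 53.82574183969348 29.533327666852088 up 82.2783669341176 -6.1572728196301325 F n,up,left 4.4384906789871135 4.750787335657778 1.6986121371193292 w 15.800239460746608 t 19.55
plate x,y,h 61.856022296152 53.131412832520176 29.53358352474814 up 81.30839513073234 -6.169230514938397 F n,up,left 4.957399947733876 5.572293179974449 2.698312565281019 w 15.869188144648042 t 19.8
plate x,y,h 61.523677977454646 52.79503311166424 29.56856442299878 up 80.83553582762174 -6.172083975169541 F n,up,left 3.7240046659814445 6.077876117675485 1.8613665003373532 w 15.65399951921451 t 20.05
plate x,y,h 61.45832564125394 52.707138159329936 29.598356040427856 up 80.72717363070018 -6.188024011903291 F n,up,left 1.1102674194353195 8.726739242939102 1.6761112187909422 w 15.986794794546736 t 20.3
```

Contact at up = 80.8 mm, with force now rising. I'll add half-millimetre steps towards about 11 N total.

```bash

python3 -m pendant '{"translation":[[0,0,0],[0,0,0]],"twist":[[0,0,0],[0,0,0]],"gripper":[255,255]}' >/dev/null && python3 w.py 9.7 &&
python3 -m pendant '{"translation":[[0,-0.05,0],[0,-0.05,0],[0,-0.05,0]],"twist":[[0,0,0],[0,0,0],[0,0,0]],"gripper":[255,255,255]}' >/dev/null && python3 w.py 9.7 &&
python3 -m pendant '{"translation":[[0,-0.05,0],[0,-0.05,0],[0,-0.05,0]],"twist":[[0,0,0],[0,0,0],[0,0,0]],"gripper":[255,255,255]}' >/dev/null && python3 w.py 9.7
```

```text
plate x,y,h 61.48024820364808 52.74424698307783 29.610513604725156 up 80.76891512414406 -6.177285703519187 F n,up,left -0.15212821443506638 8.799263277266194 2.242123075106517 w 16.22466205648368 t 20.4667
plate x,y,h 61.47243990807917 52.70463348778226 29.652391001007405 up 80.73538285424777 -6.199775375922894 F n,up,left -1.335531562191252 10.280260140694224 2.9921559179575796 w 15.76930107610836 t 20.7167
```

Total is 10.3 N, so about 5 N clamps the part. Now I'll let go of the knob.

```bash
python3 -m pendant '{"translation":[[0,0,0],[0,0,0],[0,0,0],[0,0,0],[0,0,0],[0,0,0]],"twist":[[0,0,0],[0,0,0],[0,0,0],[0,0,0],[0,0,0],[0,0,0]],"gripper":[110,90,90,90,90,90]}'; python3 w.py
python3 -m pendant '{"translation":[[0,0,-1],[0,0,-3],[0,0,-6],[0,0,-9],[0,0,-12],[0,0,-15],[0,0,-16],[0,0,-16],[0,0,-16]],"twist":[[0,0,0],[0,0,0],[0,0,0],[0,0,0],[0,0,0],[0,0,0],[0,0,0],[0,0,0],[0,0,0]],"gripper":[90,90,90,90,90,90,90,90,90]}'; python3 w.py
python3 - <<'E'
from h import *
from station import env
ux,uy,n,co=nest();px,py=(ux-uy)/2**.5,(ux+uy)/2**.5
P=np.array([co+x*px+y*py+z*n for z in(0,22) for x,y in((0,0),(40,0),(40,30),(0,30))])
s=env.snapshot("scene");im=cv2.resize(s["pixels"][225:305,220:330],None,fx=7,fy=7,interpolation=cv2.INTER_CUBIC)
U=(proj(s,P)-[220,225]+.5)*7
for a,b in((4,5),(5,6),(6,7),(7,4)): cv2.line(im,tuple(map(int,U[a])),tuple(map(int,U[b])),(0,0,255),1)
cv2.imwrite("pics/c10.png",im)
E
```

```text
time: 21.22
tcp_pos: [515.8, 50.8, 89.6]
orientation: [0.145, 0.655, 0.724, 0.161]
wrist_force: [-0.9, -0.2, -1.0]
grip_width: 55.4
finger_force: 0.0
plate x,y,h 57.74699937474007 48.85223391893612 27.750138462077498 up 75.37704073124523 -6.289548970862823 F n,up,left -0.5065215612311956 -1.2072814693794678 -0.07517527149892222 w 55.37579576841306 t 21.2167
time: 21.97
tcp_pos: [448.8, 43.9, 235.1]
orientation: [0.146, 0.655, 0.724, 0.162]
wrist_force: [0.4, -0.0, -0.7]
grip_width: 55.3
finger_force: 0.0
plate x,y,h 58.234623242883956 48.94109045737411 188.1536429268554 up 75.78467393596044 -6.571520053813517 F n,up,left -0.8232286374821127 0.07768750014764007 -0.07481873265650978 w 55.25150038484265 t 21.9667
```

View pics/c10.png

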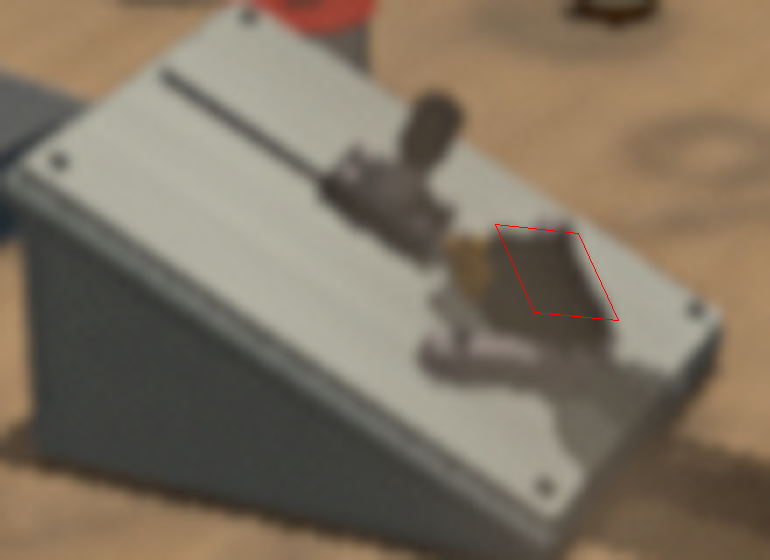

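The brass jaw at (480,260) bears on the heat sink, which still fits the seated outline. The gripper is clear of everything, so I'm handing in.

```bash
python3 -c "
from station import env
print(env.close_job())"
```

```text
the job is handed in; nothing more can be done
None
```

The heat sink is in the corner of the two fences with about 5 N along the slide clamping it by feel, the knob is let go and the gripper is clear; I handed the job in at about 22 s, and no verdict was returned.

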